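# Lay the small carton down in its taped place

### The job

The smaller of the two cartons is to be stored lying flat in the rectangle of masking tape on the worktop. With light pushes only, never gripping or lifting it, slide it forward still standing until its foot is just inside the near end of the rectangle, then tip it over away from you so that it drops flat on its broad side with nothing sticking out past the tape's outer edges. Leave the things around it where they are.

Things in the scene. Friction and masses are not known exactly. Their poses are not given: they have to be found in the camera images.
- carton: the small carton, 58 mm thick (its x) x 110 wide (its y) x 100 high (its z), 0.2 to 0.42 kg, loose, glossy (friction about 0.55), standing before the near end of the tape; origin at the centre of its underside, x axis away from the robot, out of the broad side on which it shall lie. Pushed below 40 mm it slides; pushed above 75 mm it tips about its far bottom edge, falling past 30 degrees. Over 20 N is too hard
- foot_left (a point): left end (carton's +y) of the carton's far bottom edge, at [0.029, 0.055, 0] in the carton's frame
- foot_right (a point): right end of the carton's far bottom edge, at [0.029, -0.055, 0] in the carton's frame
- top_left (a point): left end of the carton's far top edge, at [0.029, 0.055, 0.100] in the carton's frame
- top_right (a point): right end of the carton's far top edge, at [0.029, -0.055, 0.100] in the carton's frame
- tape_bay: rectangle of 24 mm wide beige masking tape stuck flat on the worktop (no height to speak of), outer edges 150 mm along its x by 164 mm along its y, inner edges 102 x 116 mm; origin at its centre on the worktop; its x axis points away from the robot, from the near end (x = -0.075) to the far end, beyond which the taller carton (60 x 130 x 150 mm high) stands, 30 mm or so clear of the tape; a roll of tape (91 mm across, 24 mm high) lies to the right of it
- tamper: coffee tamper with a wooden knob, 58 mm across, 99 mm high, standing to the right of the carton's path; bystander; origin at the centre of its underside
- jar: glass jar with lid, 65 mm across, 100 mm high, standing to the left of the far half of the tape rectangle; bystander; origin at the centre of its underside
Not all that is in view belongs to the job. Leave any purple look-alike of the carton alone.

How it is judged:
On the way:
1. the carton, still standing, has its foot inside the near end of the rectangle: both ends of its far bottom edge 0 to 50 mm past the tape's near outer edge and between the side edges (angle between carton's own z axis and vertical below 0.12 rad and x of foot_left in the frame of tape_bay between -0.075 and -0.025 m and y of foot_left in the frame of tape_bay between -0.082 and 0.082 m and x of foot_right in the frame of tape_bay between -0.075 and -0.025 m and y of foot_right in the frame of tape_bay between -0.082 and 0.082 m), for 0.1 s.
At the end, for the whole second after the job is handed in: the carton lies at rest flat on its far broad side (within 0.08 rad, the four corners of that side within 8 mm of the worktop), its top pointing to the far end, all four corners inside the outer edges (150 x 164 mm) of the tape rectangle (x of foot_left in the frame of tape_bay between -0.075 and 0.075 m and y of foot_left in the frame of tape_bay between -0.082 and 0.082 m and x of foot_right in the frame of tape_bay between -0.075 and 0.075 m and y of foot_right in the frame of tape_bay between -0.082 and 0.082 m and x of top_left in the frame of tape_bay between -0.075 and 0.075 m and y of top_left in the frame of tape_bay between -0.082 and 0.082 m and x of top_right in the frame of tape_bay between -0.075 and 0.075 m and y of top_right in the frame of tape_bay between -0.082 and 0.082 m and height (world z) of each of foot_left, foot_right, top_left, top_right below 0.008 m and angle between the x axis of carton and the z axis of tape_bay, either way round below 0.08 rad and not (x of top_left in the frame of tape_bay below 0 m) and linear speed of carton below 0.02 m/s and angular speed of carton below 0.1 rad/s); the robot touches nothing.
It fails at once if the carton is lifted or tipped back towards the robot (both ends of its far bottom edge over 20 mm above the worktop) (height (world z) of each of foot_left, foot_right above 0.02 m).
It fails at once if the carton comes down outside the rectangle (leaning over 1.2 rad with a corner over 5 mm outside the tape's outer edges) (angle between carton's own z axis and vertical above 1.2 rad and not (x of foot_left in the frame of tape_bay between -0.08 and 0.08 m and y of foot_left in the frame of tape_bay between -0.087 and 0.087 m and x of foot_right in the frame of tape_bay between -0.08 and 0.08 m and y of foot_right in the frame of tape_bay between -0.087 and 0.087 m and x of top_left in the frame of tape_bay between -0.08 and 0.08 m and y of top_left in the frame of tape_bay between -0.087 and 0.087 m and x of top_right in the frame of tape_bay between -0.08 and 0.08 m and y of top_right in the frame of tape_bay between -0.087 and 0.087 m)).
It fails at once if the carton is gripped or pushed hard (over 20 N by the fingers) (contact force between the fingers and carton above 20 N).
It fails at once if one of the things around (tamper, jar) is moved over 20 mm (distance of any of tamper, jar from where it was at the start of the episode above 0.02 m).
It also fails if it takes over 43 s, if anything falls off the work surface, if the arm or the gripper's body presses on something with over 40 N, if the wrist force passes 120 N, or if a joint passes its speed limit or range.

### The arm

A 7-joint arm with a two-finger parallel gripper is mounted at the origin on a cart in front of the work surface, level with it; the furniture and walls round the work are solid. World frame = base frame: x ahead of the robot, y to its left, z up, the work surface at z = 0. Lengths are in m, angles in rad, forces in N, time in s.
With the tool pointing down it reaches from about 0.425 to 0.925 m from the base axis. Payload 6.8 kg.
Tool frame: the origin (TCP) lies midway between the tips of the shut fingers; the grasp point (between the pads) lies 19 mm behind it; z points along the fingers, y is the direction in which the jaws open and shut (so a half turn about z gives the same grasp; the last joint's range is limited). The gripper opens to 85 mm and grips with 20 to 120 N. Pads are 22 mm wide; open, the fingers measure 114 mm over their backs; the gripper's body (76 mm by 85 mm) begins 54 mm behind the grasp point. The pads swing forward as they close: fully open they stand 13 mm farther back than shut.
Start: joints at [-1.343, 0.477, 0.022, 1.555, -0.011, 1.109, -0.083], TCP at [0.222, 0.637, 0.231] pointing down, gripper open.
Joint ranges: [-2.96, 2.96], [-0.34, 2.1], [-1.41, 1.46], [0.24, 2.44], [-1.37, 4.51], [0.17, 1.92], [-2.96, 2.96]. Speed limits (rad/s): [2.39, 2.39, 3.14, 3.14, 3.14, 3.14, 3.14].

### API

Orientations are given as a 3x3 rotation matrix whose columns are the frame's x, y, z axes.
In Python, from rig import observe, read_camera, close_job gives the robot as it stands.
- The arm moves only by the tool play_rows, never from a script. Its argument "rows" is a list of rows, each an object of numbers: "tx", "ty", "tz": the shift along the tool's x, y, z in cm; "rx", "ry", "rz": the turn, a rotation vector about the tool's x, y, z in rad; "jaw": the finger opening in cm, from 0 to 8.54. A call has exactly 10 rows; each row shifts and turns the pose as measured when the row begins, along the tool's axes as they then stand; what a row does not reach is not made up. A row lasts 1/12 s, in which the tool goes at most 41.7 mm and 7.16 degrees, less where a joint would pass 70% of its speed; a pose out of reach is approached as far as the arm can. A call is refused whole if a number of a shift passes 4.17 or a number of a turn 0.125, either way. A call with a gripper value outside its range is refused whole. The fingers move at their own pace and stop on an object; the grip force is fixed at half the most. Time passes only in rows, so rows that do not move let the fingers close, or fill a call up. It gives the time, the measured TCP pose, the force and the opening at its end, in the units of the state.
- observe(): the state, without advancing time (a new reading comes with each control period).
- read_camera(name): name is "scene" or "top" or "wrist"; returns a dict with "img" (480x640x3 uint8, red, green, blue), "range_z" (480x640 float32, m along the optical axis (not along the pixel's ray), 0 where there is no reading), "fx", "fy", "cx", "cy" (pixels), "rvec" (rotation vector, rad) and "tvec" (3), from world to camera coordinates, as OpenCV has them; the wrist camera has in their place "T_tool_cam" (4x4, takes a point from camera to tool coordinates, whose origin is the TCP and whose axes are the flange's). Camera axes: x right, y down, z forward; pixel columns grow to the right and rows downward; lengths in m; the calibration is good to about 2 mm. A picture is of the moment at which its call begins: read the wrist's pose just before it.
- close_job(): hands the job in, once; it reports no verdict.
The state is a dict: "t": time; "q": joint angles; "joint_velocities": joint speeds; "joint_torque": joint torques, N m; "position": TCP position; "ee_rot": TCP orientation; "ft_force": force on the tool from outside, world axes, zero at the start; "wrist_torque": the same for the moment, N m; "gripper_width": opening from 0.0 (shut) to 1.0 (fully open).
Only numpy, scipy, OpenCV 4.12 (cv2) and the standard library are available. Lean on these libraries where they do the work, as an engineer would, in place of code of your own. Each camera call takes 0.05 s, during which the arm holds its last target.

## Working session

There is one attempt and no reset: what is moved stays moved. The work goes in short steps, Python scripts to look and compute and a tool call to move; the robot and the scene stay as the last step left them, time stands still between calls to the robot, and variables do not carry over. Pictures are saved under pics/ and viewed, and the job is handed in when it is done.

Besides the shell and the picture viewer there is one more tool, called after ">>>" by a JSON object that holds its "api" and its "payload". play_rows: Moves the arm, as the interface text tells. Its arguments: {"type":"object","properties":{"rows":{"type":"array","items":{"type":"object","properties":{"tx":{"type":"number"},"ty":{"type":"number"},"tz":{"type":"number"},"rx":{"type":"number"},"ry":{"type":"number"},"rz":{"type":"number"},"jaw":{"type":"number"}}}}},"required":["rows"]}

```bash
ls; mkdir -p pics; python3 - <<'E'
from rig import observe, read_camera
import cv2,numpy as np
s=observe();print({k:np.round(v,3).tolist() for k,v in s.items()})
for n in ["scene","top"]:
    c=read_camera(n);cv2.imwrite(f"pics/{n}0.png",c["img"][:,:,::-1]);np.savez(f"{n}0.npz",**c)
    print(n,{k:np.round(v,3).tolist() for k,v in c.items() if k not in("img","range_z")})
E
```

```text
pics
{'t': 0.0, 'q': [-1.343, 0.478, 0.022, 1.556, -0.012, 1.109, -0.083], 'joint_velocities': [-0.001, -0.002, 0.001, 0.001, 0.001, -0.002, 0.0], 'joint_torque': [0.0, -59.645, 1.608, -28.119, 0.013, 0.01, 0.0], 'position': [0.222, 0.637, 0.23], 'ee_rot': [[-0.944, 0.329, -0.0], [0.329, 0.944, -0.002], [-0.0, -0.002, -1.0]], 'ft_force': [-1.021, 0.137, -0.844], 'wrist_torque': [-0.03, -0.02, -0.047], 'gripper_width': 1.002}
scene {'fx': 467.262, 'fy': 467.262, 'cx': 321.777, 'cy': 241.098, 'rvec': [1.804, -0.896, 0.61], 'tvec': [-0.655, 0.167, 0.661]}
top {'fx': 501.716, 'fy': 501.716, 'cx': 319.237, 'cy': 237.969, 'rvec': [2.136, -2.118, 0.156], 'tvec': [-0.389, 0.579, 1.031]}
```

View pics/scene0.png

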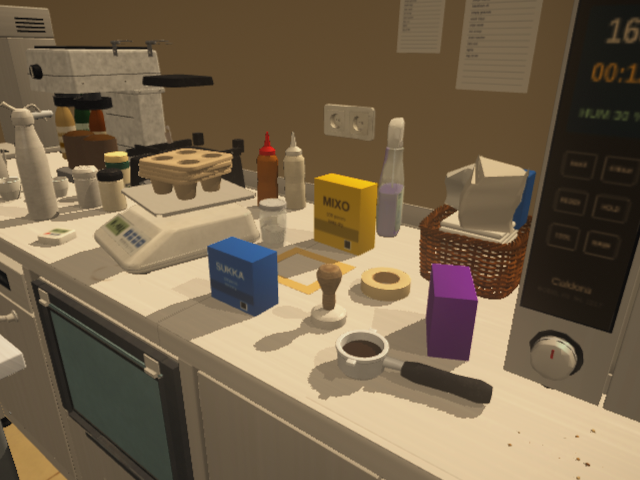

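View pics/top0.png

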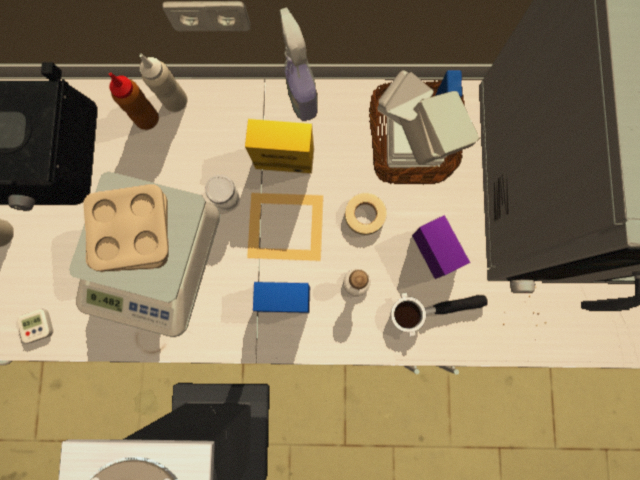

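The scene holds three boxes. The blue "SUKKA" carton is at top-view (281,298), just before the near end of the tape. The yellow one at (280,146) is the taller carton, beyond the far end. The purple look-alike at (441,246) is to be left alone. The blue one fits the description, so I'll confirm it in an enlarged crop and measure it.

```bash
cat > h.py <<'E'
import numpy as np,cv2
def cam(c):
    R,_=cv2.Rodrigues(np.array(c["rvec"],float).ravel());return R,np.array(c["tvec"],float).ravel()
def toplane(c,uv,z):
    R,t=cam(c);uv=np.atleast_2d(uv).astype(float)
    d=np.c_[(uv[:,0]-c["cx"])/c["fx"],(uv[:,1]-c["cy"])/c["fy"],np.ones(len(uv))]@R
    o=-R.T@t;return o+d*((z-o[2])/d[:,2])[:,None]
def cloud(c):
    R,t=cam(c);z=c["range_z"];v,u=np.mgrid[:480,:640]
    p=np.stack([(u-c["cx"])/c["fx"]*z,(v-c["cy"])/c["fy"]*z,z],-1)
    return (p-t)@R
def big(m):
    n,l,s,_=cv2.connectedComponentsWithStats(m.astype(np.uint8));return l==1+np.argmax(s[1:,4])
def rect(p):
    r=cv2.minAreaRect((p*1000).astype(np.float32));return np.round(cv2.boxPoints(r),1).tolist(),np.round(r[0],1),np.round(r[1],1),r[2]
E
python3 - <<'E'
from h import *
c=dict(np.load("top0.npz"));hsv=cv2.cvtColor(c["img"],cv2.COLOR_RGB2HSV);P=cloud(c)
cv2.imwrite("pics/crop0.png",cv2.resize(c["img"][110:340,180:420,::-1],None,fx=2.5,fy=2.5,interpolation=cv2.INTER_CUBIC))
H,S,V=[hsv[...,i] for i in range(3)]
win=np.zeros((480,640),bool);win[270:330,235:325]=1
b=win&(H>100)&(H<125)&(S>120)
print("blue z",np.percentile(P[b][:,2],[5,25,50,75,95]).round(4))
top=big(b&(P[...,2]>.085))
v,u=np.nonzero(top)
hull=cv2.convexHull(np.c_[u,v].astype(np.float32))[:,0]
print("carton top",rect(toplane(c,hull,.1)[:,:2]))
win[:]=0;win[180:270,240:330]=1
tp=big(win&(S>110)&(H>10)&(H<30)&(abs(P[...,2])<.02))
print("tape z",np.median(P[tp][:,2]))
v,u=np.nonzero(tp);hull=cv2.convexHull(np.c_[u,v].astype(np.float32))[:,0]
print("tape",rect(toplane(c,hull,0)[:,:2]))
for n,(u0,v0,u1,v1),zmin in [("tamper",(335,260,385,305),.05),("jar",(195,165,245,215),.08),("roll",(335,185,395,240),.015),("yellow",(235,110,325,180),.13),("scale",(60,170,225,345),.02)]:
    m=np.zeros((480,640),bool);m[v0:v1,u0:u1]=1;m&=P[...,2]>zmin
    q=P[m];print(n,q.min(0).round(3),q.max(0).round(3))
E
```

```text
blue z [0.0957 0.098  0.0993 0.1006 0.1024]
carton top ([[425.0, -363.5], [481.20001220703125, -364.20001220703125], [482.6000061035156, -254.8000030517578], [426.5, -254.0]], array([ 453.8, -309.1]), array([109.5,  56.1]), 89.24175262451172)
tape z 6.754223455367719e-05
tape ([[539.0999755859375, -385.3999938964844], [688.9000244140625, -389.79998779296875], [693.7999877929688, -226.1999969482422], [543.9000244140625, -221.8000030517578]], array([ 616.4, -305.8]), array([163.7, 149.9]), 88.29515075683594)
tamper [ 0.406 -0.485  0.084] [ 0.512 -0.404  1.105]
jar [ 0.406 -0.404  0.08 ] [ 0.707 -0.132  1.105]
roll [ 0.406 -0.53   0.015] [ 0.689 -0.404  1.105]
yellow [ 0.406 -0.404  0.13 ] [ 0.81  -0.235  1.105]
scale [ 0.372 -0.404  0.02 ] [0.737 0.193 1.105]
```

View pics/crop0.png

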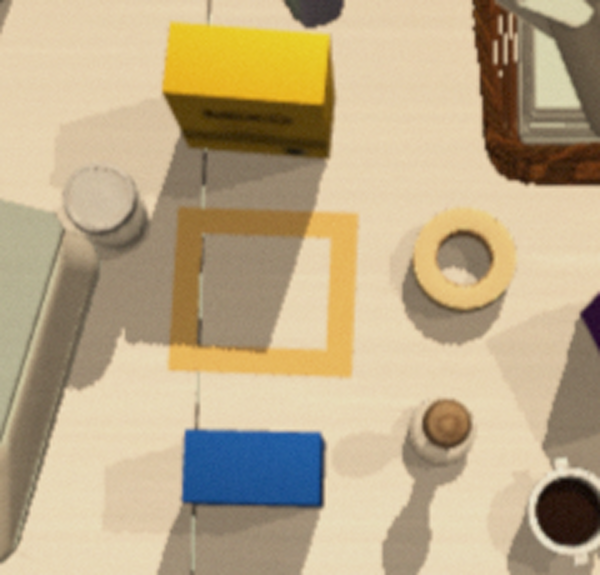

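```bash
python3 - <<'E'
from h import *
Q=[]
for n in("top","scene"):
    c=dict(np.load(n+"0.npz"));P=cloud(c);Q.append(P[c["range_z"]>0])
Q=np.vstack(Q)
print("max height, rows x, cols y from .8 to -.6")
ys=np.arange(.8,-.61,-.1);print("      ",ys.round(1))
for x in np.arange(0,1,.1):
    o=[]
    for y in ys:
        m=(abs(Q[:,0]-x)<.05)&(abs(Q[:,1]-y)<.05);o.append(int(1000*np.percentile(Q[m,2],99.5)) if m.sum()>5 else -999)
    print(round(x,1),o)
c=dict(np.load("top0.npz"));P=cloud(c);ok=c["range_z"]>0
for n,(u0,v0,u1,v1),a,b in [("tamper",(335,260,385,305),.01,.15),("jar",(195,165,245,215),.085,.12),("yellow",(235,110,325,180),.02,.17)]:
    m=np.zeros((480,640),bool);m[v0:v1,u0:u1]=1;m&=ok&(P[...,2]>a)&(P[...,2]<b)
    m=big(m);q=P[m];print(n,q.min(0).round(3),q.max(0).round(3))
E
```

```text
max height, rows x, cols y from .8 to -.6
       [ 0.8  0.7  0.6  0.5  0.4  0.3  0.2  0.1  0.  -0.1 -0.2 -0.3 -0.4 -0.5
 -0.6]
0.0 [-907, -908, -909, -908, -907, -905, -907, -999, -999, -216, -812, -904, -906, -907, -907]
0.1 [-905, -906, -909, -907, -906, -906, 2, 15, 16, 14, 2, -907, -905, -905, -906]
0.2 [-908, -908, -907, -908, -907, -906, -9, 0, 1, 0, -3, -906, -906, -907, -906]
0.3 [-633, -563, -323, -86, 0, 2, 2, 2, 3, 2, 3, 2, 3, 3, 3]
0.4 [-916, 50, 53, 0, 286, 20, 21, 59, 71, 119, 3, 102, 100, 37, 38]
0.5 [-999, 55, 54, 48, 279, 3, 3, 123, 199, 198, 4, 103, 100, 98, 102]
0.6 [313, 411, 412, 402, 108, 108, 69, 197, 199, 198, 114, 4, 24, 27, 103]
0.7 [267, 274, 404, 410, 422, 425, 424, 146, 196, 198, 144, 150, 149, 114, 225]
0.8 [201, 274, 281, 410, 145, 342, 341, 146, 151, 4, 152, 153, 151, 202, 233]
0.9 [199, -999, -999, 411, 163, 163, 166, 146, 205, 163, 4, 266, 257, 204, 210]
tamper [ 0.465 -0.492  0.012] [ 0.521 -0.438  0.102]
jar [ 0.646 -0.207  0.086] [ 0.707 -0.146  0.105]
yellow [ 0.738 -0.368  0.02 ] [ 0.81  -0.235  0.155]
```

>>> {"api": "play_rows", "payload": {"rows": [{"tz": -2.2, "ty": -1, "jaw": 4}, {"tz": -2.2, "ty": -1, "jaw": 4}, {"tz": -2.2, "ty": -1, "jaw": 4}, {"tz": -2.2, "ty": -1, "jaw": 4}, {"tz": -2.2, "ty": -1, "jaw": 4}, {"tz": -2.2, "ty": -1, "jaw": 4}, {"tz": -2.2, "ty": -1, "jaw": 4}, {"tz": -2.2, "ty": -1, "jaw": 4}, {"tz": -2.2, "ty": -1, "jaw": 4}, {"tz": -2.2, "ty": -1, "jaw": 4}]}}

```text
invalid input
```

>>> {"api": "play_rows", "payload": {"rows": [{"tx": 0, "ty": -1, "tz": -2.2, "rx": 0, "ry": 0, "rz": 0, "jaw": 4}, {"tx": 0, "ty": -1, "tz": -2.2, "rx": 0, "ry": 0, "rz": 0, "jaw": 4}, {"tx": 0, "ty": -1, "tz": -2.2, "rx": 0, "ry": 0, "rz": 0, "jaw": 4}, {"tx": 0, "ty": -1, "tz": -2.2, "rx": 0, "ry": 0, "rz": 0, "jaw": 4}, {"tx": 0, "ty": -1, "tz": -2.2, "rx": 0, "ry": 0, "rz": 0, "jaw": 4}, {"tx": 0, "ty": -1, "tz": -2.2, "rx": 0, "ry": 0, "rz": 0, "jaw": 4}, {"tx": 0, "ty": -1, "tz": -2.2, "rx": 0, "ry": 0, "rz": 0, "jaw": 4}, {"tx": 0, "ty": -1, "tz": -2.2, "rx": 0, "ry": 0, "rz": 0, "jaw": 4}, {"tx": 0, "ty": -1, "tz": -2.2, "rx": 0, "ry": 0, "rz": 0, "jaw": 4}, {"tx": 0, "ty": -1, "tz": -2.2, "rx": 0, "ry": 0, "rz": 0, "jaw": 4}]}}

```text
t: 0.93
position: [0.1871, 0.5359, 0.4481]
ee_rot: [[-0.944, 0.329, -0.006], [0.329, 0.944, -0.025], [-0.002, -0.026, -1.0]]
ft_force: [-0.1, -0.3, 0.1]
gripper_width: 0.467
```

>>> {"api": "play_rows", "payload": {"rows": [{"tx": -3.8, "ty": 0.2, "tz": 0, "rx": 0, "ry": 0, "rz": 0.107, "jaw": 4}, {"tx": -3.8, "ty": 0.2, "tz": 0, "rx": 0, "ry": 0, "rz": 0.107, "jaw": 4}, {"tx": -3.8, "ty": 0.3, "tz": 0, "rx": 0, "ry": 0, "rz": 0.107, "jaw": 4}, {"tx": -3.8, "ty": 0.4, "tz": 0, "rx": 0, "ry": 0, "rz": 0.107, "jaw": 4}, {"tx": -3.8, "ty": 0.5, "tz": 0, "rx": 0, "ry": 0, "rz": 0.107, "jaw": 4}, {"tx": -3.8, "ty": 0.6, "tz": 0, "rx": 0, "ry": 0, "rz": 0.107, "jaw": 4}, {"tx": -3.8, "ty": 0.8, "tz": 0, "rx": 0, "ry": 0, "rz": 0.107, "jaw": 4}, {"tx": -3.8, "ty": 0.9, "tz": 0, "rx": 0, "ry": 0, "rz": 0.107, "jaw": 4}, {"tx": -3.8, "ty": 1.0, "tz": 0, "rx": 0, "ry": 0, "rz": 0.107, "jaw": 4}, {"tx": -3.8, "ty": 1.1, "tz": 0, "rx": 0, "ry": 0, "rz": 0.107, "jaw": 4}]}}

```text
t: 1.77
position: [0.4821, 0.3004, 0.4522]
ee_rot: [[-0.142, 0.99, -0.011], [0.99, 0.141, -0.018], [-0.016, -0.014, -1.0]]
ft_force: [0.8, -0.3, -0.4]
gripper_width: 0.47
```

```bash
python3 -c "
from rig import observe
import numpy as np
s=observe();print(np.round(s['q'],2),s['position'],np.arctan2(s['position'][1],s['position'][0]),np.hypot(*s['position'][:2]),np.arctan2(s['ee_rot'][1][0],s['ee_rot'][0][0]))"
```

```text
[-0.99  0.18  0.39  1.49 -0.06  1.5  -0.46] [0.48210404 0.30039083 0.4522323 ] 0.5572196107579287 0.5680307716290955 1.7129646292606986
```

>>> {"api": "play_rows", "payload": {"rows": [{"tx": -3.7, "ty": 1.5, "tz": 0, "rx": 0, "ry": 0, "rz": 0.096, "jaw": 4}, {"tx": -3.7, "ty": 1.6, "tz": 0, "rx": 0, "ry": 0, "rz": 0.096, "jaw": 4}, {"tx": -3.6, "ty": 1.7, "tz": 0, "rx": 0, "ry": 0, "rz": 0.096, "jaw": 4}, {"tx": -3.6, "ty": 1.8, "tz": 0, "rx": 0, "ry": 0, "rz": 0.096, "jaw": 4}, {"tx": -3.5, "ty": 1.9, "tz": 0, "rx": 0, "ry": 0, "rz": 0.096, "jaw": 4}, {"tx": -3.5, "ty": 2.0, "tz": 0, "rx": 0, "ry": 0, "rz": 0.096, "jaw": 4}, {"tx": -3.4, "ty": 2.1, "tz": 0, "rx": 0, "ry": 0, "rz": 0.096, "jaw": 4}, {"tx": -3.4, "ty": 2.2, "tz": 0, "rx": 0, "ry": 0, "rz": 0.096, "jaw": 4}, {"tx": -3.3, "ty": 2.3, "tz": 0, "rx": 0, "ry": 0, "rz": 0.096, "jaw": 4}, {"tx": -3.2, "ty": 2.4, "tz": 0, "rx": 0, "ry": 0, "rz": 0.096, "jaw": 4}]}}

```text
t: 2.6
position: [0.5606, -0.0997, 0.4541]
ee_rot: [[0.762, 0.647, -0.017], [0.647, -0.762, -0.022], [-0.027, 0.005, -1.0]]
ft_force: [0.3, 0.0, -0.4]
gripper_width: 0.468
```

```bash
cat > st.py <<'E'
from rig import observe
import numpy as np,sys
s=observe();p=np.array(s['position']);R=np.array(s['ee_rot'])
print('t',round(s['t'],2),'q',np.round(s['q'],2),'p',p.round(4),'r',np.hypot(*p[:2]).round(3),'yaw',np.arctan2(R[1,0],R[0,0]).round(4),'f',np.round(s['ft_force'],2))
print(R.round(3).tolist())
if len(sys.argv)>3:
    print('to target, tool cm',(R.T@(np.array(sys.argv[1:4],float)-p)*100).round(2))
E
python3 st.py .35 -.31 .452
```

```text
t 2.6 q [-0.56  0.21  0.76  1.51 -0.12  1.5  -0.67] p [ 0.5606 -0.0997  0.4541] r 0.569 yaw 0.7037 f [ 0.3   0.02 -0.36]
[[0.762, 0.647, -0.017], [0.647, -0.762, -0.022], [-0.027, 0.005, -1.0]]
to target, tool cm [-29.65   2.4    1.03]
```

>>> {"api": "play_rows", "payload": {"rows": [{"tx": -3.0, "ty": 0.2, "tz": 0, "rx": 0, "ry": 0, "rz": 0.073, "jaw": 6.5}, {"tx": -2.9, "ty": 0.4, "tz": 0, "rx": 0, "ry": 0, "rz": 0.073, "jaw": 6.5}, {"tx": -2.9, "ty": 0.7, "tz": 0, "rx": 0, "ry": 0, "rz": 0.073, "jaw": 6.5}, {"tx": -2.8, "ty": 0.9, "tz": 0, "rx": 0, "ry": 0, "rz": 0.073, "jaw": 6.5}, {"tx": -2.8, "ty": 1.1, "tz": 0, "rx": 0, "ry": 0, "rz": 0.073, "jaw": 6.5}, {"tx": -2.7, "ty": 1.3, "tz": 0, "rx": 0, "ry": 0, "rz": 0.073, "jaw": 6.5}, {"tx": -2.6, "ty": 1.5, "tz": 0, "rx": 0, "ry": 0, "rz": 0.073, "jaw": 6.5}, {"tx": -2.5, "ty": 1.7, "tz": 0, "rx": 0, "ry": 0, "rz": 0.073, "jaw": 6.5}, {"tx": -2.4, "ty": 1.8, "tz": 0, "rx": 0, "ry": 0, "rz": 0.073, "jaw": 6.5}, {"tx": -2.2, "ty": 2.0, "tz": 0, "rx": 0, "ry": 0, "rz": 0.073, "jaw": 6.5}]}}

```text
t: 3.43
position: [0.3307, -0.3198, 0.4591]
ee_rot: [[0.997, -0.075, -0.025], [-0.075, -0.997, -0.023], [-0.024, 0.025, -0.999]]
ft_force: [-0.6, 1.0, 0.6]
gripper_width: 0.759
```

```bash
python3 st.py .36 -.31 .10
```

```text
t 3.43 q [-0.41 -0.15  0.92  1.73  0.15  1.51 -1.15] p [ 0.3307 -0.3198  0.4591] r 0.46 yaw -0.0756 f [-0.61  1.    0.64]
[[0.997, -0.075, -0.025], [-0.075, -0.997, -0.023], [-0.024, 0.025, -0.999]]
to target, tool cm [ 3.7  -2.09 35.8 ]
```

>>> {"api": "play_rows", "payload": {"rows": [{"tx": 0, "ty": -0.1, "tz": 0.5, "rx": 0.003, "ry": 0.062, "rz": -0.006, "jaw": 5}, {"tx": 0, "ty": -0.1, "tz": 0.5, "rx": 0.003, "ry": 0.062, "rz": -0.006, "jaw": 5}, {"tx": 0, "ty": -0.1, "tz": 0.5, "rx": 0.003, "ry": 0.062, "rz": -0.006, "jaw": 5}, {"tx": 0, "ty": -0.1, "tz": 0.5, "rx": 0.003, "ry": 0.062, "rz": -0.006, "jaw": 5}, {"tx": 0, "ty": -0.1, "tz": 0.5, "rx": 0.003, "ry": 0.062, "rz": -0.006, "jaw": 5}, {"tx": 0, "ty": -0.1, "tz": 0.5, "rx": 0.003, "ry": 0.062, "rz": -0.006, "jaw": 5}, {"tx": 0, "ty": -0.1, "tz": 0.5, "rx": 0.003, "ry": 0.062, "rz": -0.006, "jaw": 5}, {"tx": 0, "ty": -0.1, "tz": 0.5, "rx": 0.003, "ry": 0.062, "rz": -0.006, "jaw": 5}, {"tx": 0, "ty": -0.1, "tz": 0.5, "rx": 0.003, "ry": 0.062, "rz": -0.006, "jaw": 5}, {"tx": 0, "ty": -0.1, "tz": 0.5, "rx": 0.003, "ry": 0.062, "rz": -0.006, "jaw": 5}]}}

```text
t: 4.27
position: [0.3374, -0.3167, 0.411]
ee_rot: [[0.809, -0.026, 0.588], [-0.012, -1.0, -0.027], [0.588, 0.015, -0.809]]
ft_force: [0.6, 0.2, -0.0]
gripper_width: 0.587
```

```bash
python3 st.py .37 -.31 .10
```

```text
t 4.27 q [ 0.25 -0.33  0.53  2.12 -0.33  0.86 -0.64] p [ 0.3374 -0.3167  0.411 ] r 0.463 yaw -0.0151 f [ 0.62  0.2  -0.04]
[[0.809, -0.026, 0.588], [-0.012, -1.0, -0.027], [0.588, 0.015, -0.809]]
to target, tool cm [-15.67  -1.21  27.05]
```

>>> {"api": "play_rows", "payload": {"rows": [{"tx": -1.4, "ty": -0.1, "tz": 2.6, "rx": 0.002, "ry": 0, "rz": 0, "jaw": 5}, {"tx": -1.4, "ty": -0.1, "tz": 2.6, "rx": 0.002, "ry": 0, "rz": 0, "jaw": 5}, {"tx": -1.4, "ty": -0.1, "tz": 2.6, "rx": 0.002, "ry": 0, "rz": 0, "jaw": 5}, {"tx": -1.4, "ty": -0.1, "tz": 2.6, "rx": 0.002, "ry": 0, "rz": 0, "jaw": 5}, {"tx": -1.4, "ty": -0.1, "tz": 2.6, "rx": 0.002, "ry": 0, "rz": 0, "jaw": 5}, {"tx": -1.4, "ty": -0.1, "tz": 2.6, "rx": 0.002, "ry": 0, "rz": 0, "jaw": 5}, {"tx": -1.4, "ty": -0.1, "tz": 2.6, "rx": 0.002, "ry": 0, "rz": 0, "jaw": 5}, {"tx": -1.4, "ty": -0.1, "tz": 2.6, "rx": 0.002, "ry": 0, "rz": 0, "jaw": 5}, {"tx": -1.4, "ty": -0.1, "tz": 2.6, "rx": 0.002, "ry": 0, "rz": 0, "jaw": 5}, {"tx": -1.4, "ty": -0.1, "tz": 2.6, "rx": 0.002, "ry": 0, "rz": 0, "jaw": 5}]}}

```text
t: 5.1
position: [0.3624, -0.3107, 0.1723]
ee_rot: [[0.815, -0.023, 0.58], [-0.026, -1.0, -0.002], [0.579, -0.013, -0.815]]
ft_force: [-0.4, 1.2, 0.1]
gripper_width: 0.588
```

```bash
python3 st.py .385 -.31 .03;python3 - <<'E'
from rig import read_camera
import cv2,numpy as np
a=[read_camera(n)["img"][:,:,::-1] for n in("scene","wrist")]
cv2.imwrite("pics/s1.png",cv2.resize(np.hstack(a),(800,300)))
E
```

```text
t 5.1 q [ 0.13  0.17  0.85  2.42 -1.31  0.64  0.47] p [ 0.3624 -0.3107  0.1723] r 0.477 yaw -0.0318 f [-0.42  1.16  0.1 ]
[[0.815, -0.023, 0.58], [-0.026, -1.0, -0.002], [0.579, -0.013, -0.815]]
to target, tool cm [-6.4   0.07 12.91]
```

View pics/s1.png

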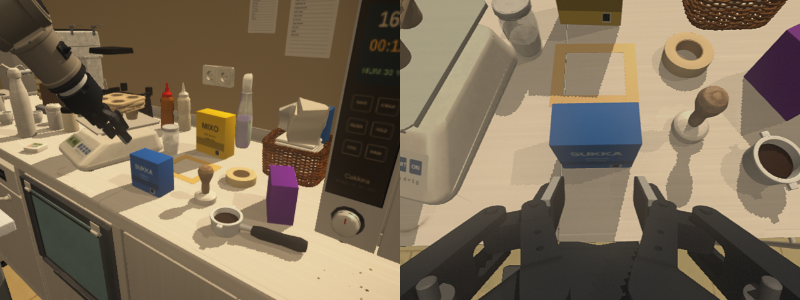

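>>> {"api": "play_rows", "payload": {"rows": [{"tx": 0, "ty": 0, "tz": 0, "rx": 0, "ry": -0.06, "rz": 0, "jaw": 1.5}, {"tx": 0, "ty": 0, "tz": 0, "rx": 0, "ry": -0.06, "rz": 0, "jaw": 1.5}, {"tx": 0, "ty": 0, "tz": 0, "rx": 0, "ry": -0.06, "rz": 0, "jaw": 1.5}, {"tx": 0, "ty": 0, "tz": 0, "rx": 0, "ry": -0.06, "rz": 0, "jaw": 1.5}, {"tx": 0, "ty": 0, "tz": 0, "rx": 0, "ry": -0.06, "rz": 0, "jaw": 1.5}, {"tx": 0, "ty": 0, "tz": 0, "rx": 0, "ry": -0.06, "rz": 0, "jaw": 1.5}, {"tx": 0, "ty": 0, "tz": 0, "rx": 0, "ry": -0.06, "rz": 0, "jaw": 1.5}, {"tx": 0, "ty": 0, "tz": 0, "rx": 0, "ry": -0.06, "rz": 0, "jaw": 1.5}, {"tx": 0, "ty": 0, "tz": 0, "rx": 0, "ry": -0.04, "rz": 0, "jaw": 1.5}, {"tx": 0, "ty": 0, "tz": 0, "rx": 0, "ry": 0, "rz": 0, "jaw": 1.5}]}}

```text
t: 6.03
position: [0.3581, -0.3185, 0.1854]
ee_rot: [[0.995, -0.044, 0.091], [-0.044, -0.999, -0.0], [0.091, -0.004, -0.996]]
ft_force: [0.8, 0.2, -0.5]
gripper_width: 0.175
```

```bash
python3 st.py .37 -.31 .036
```

```text
t 6.03 q [-0.27  0.3   1.09  2.15 -0.45  0.83 -0.52] p [ 0.3581 -0.3185  0.1854] r 0.479 yaw -0.0442 f [ 0.84  0.22 -0.47]
[[0.995, -0.044, 0.091], [-0.044, -0.999, -0.0], [0.091, -0.004, -0.996]]
to target, tool cm [-0.21 -0.84 14.98]
```

>>> {"api": "play_rows", "payload": {"rows": [{"tx": 0, "ty": -0.1, "tz": 1.6, "rx": 0, "ry": -0.008, "rz": -0.005, "jaw": 1.5}, {"tx": 0, "ty": -0.1, "tz": 1.6, "rx": 0, "ry": -0.008, "rz": -0.005, "jaw": 1.5}, {"tx": 0, "ty": -0.1, "tz": 1.6, "rx": 0, "ry": -0.008, "rz": -0.005, "jaw": 1.5}, {"tx": 0, "ty": -0.1, "tz": 1.6, "rx": 0, "ry": -0.008, "rz": -0.005, "jaw": 1.5}, {"tx": 0, "ty": -0.1, "tz": 1.6, "rx": 0, "ry": -0.008, "rz": -0.005, "jaw": 1.5}, {"tx": 0, "ty": -0.1, "tz": 1.6, "rx": 0, "ry": 0, "rz": 0, "jaw": 1.5}, {"tx": 0, "ty": -0.1, "tz": 1.6, "rx": 0, "ry": 0, "rz": 0, "jaw": 1.5}, {"tx": 0, "ty": -0.1, "tz": 1.6, "rx": 0, "ry": 0, "rz": 0, "jaw": 1.5}, {"tx": 0, "ty": 0, "tz": 1.2, "rx": 0, "ry": 0, "rz": 0, "jaw": 1.5}, {"tx": 0, "ty": 0, "tz": 0.4, "rx": 0, "ry": 0, "rz": 0, "jaw": 1.5}]}}

```text
t: 6.87
position: [0.3716, -0.317, 0.0499]
ee_rot: [[0.997, -0.024, 0.077], [-0.023, -1.0, -0.019], [0.077, 0.017, -0.997]]
ft_force: [-0.9, -0.2, -0.2]
gripper_width: 0.171
```

```bash
python3 st.py .42 -.309 .036;python3 - <<'E'
from rig import read_camera
import cv2,numpy as np
a=read_camera("scene")["img"][:,:,::-1];b=read_camera("wrist")["img"][:,:,::-1]
cv2.imwrite("pics/s2.png",np.hstack([cv2.resize(a[150:400,100:350],(400,400)),cv2.resize(b,(400,400))]))
E
```

```text
t 6.87 q [ 0.    0.54  0.75  2.22 -0.78  0.57 -0.25] p [ 0.3716 -0.317   0.0499] r 0.488 yaw -0.0228 f [-0.87 -0.22 -0.16]
[[0.997, -0.024, 0.077], [-0.023, -1.0, -0.019], [0.077, 0.017, -0.997]]
to target, tool cm [ 4.7  -0.94  1.75]
```

View pics/s2.png

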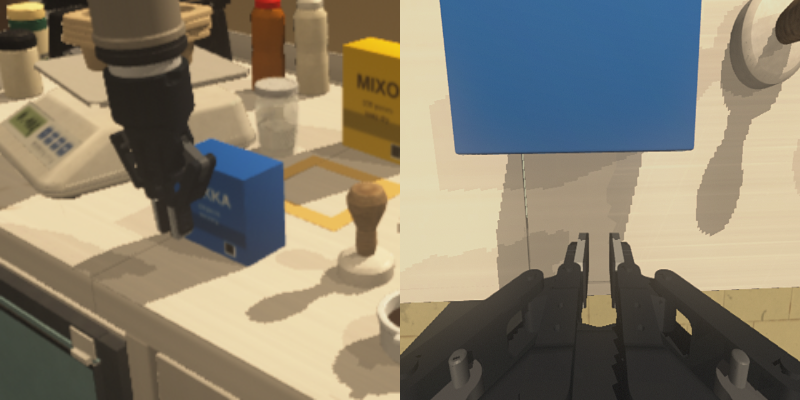

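>>> {"api": "play_rows", "payload": {"rows": [{"tx": 0.35, "ty": -0.1, "tz": 0.2, "rx": 0.003, "ry": 0, "rz": 0, "jaw": 1.5}, {"tx": 0.35, "ty": -0.1, "tz": 0.2, "rx": 0.003, "ry": 0, "rz": 0, "jaw": 1.5}, {"tx": 0.35, "ty": -0.1, "tz": 0.2, "rx": 0.003, "ry": 0, "rz": 0, "jaw": 1.5}, {"tx": 0.35, "ty": -0.1, "tz": 0.2, "rx": 0.003, "ry": 0, "rz": 0, "jaw": 1.5}, {"tx": 0.35, "ty": -0.1, "tz": 0.2, "rx": 0.003, "ry": 0, "rz": 0, "jaw": 1.5}, {"tx": 0.35, "ty": -0.1, "tz": 0.2, "rx": 0.003, "ry": 0, "rz": 0, "jaw": 1.5}, {"tx": 0.35, "ty": -0.1, "tz": 0.1, "rx": 0, "ry": 0, "rz": 0, "jaw": 1.5}, {"tx": 0.35, "ty": -0.1, "tz": 0.1, "rx": 0, "ry": 0, "rz": 0, "jaw": 1.5}, {"tx": 0.2, "ty": 0, "tz": 0, "rx": 0, "ry": 0, "rz": 0, "jaw": 1.5}, {"tx": 0, "ty": 0, "tz": 0, "rx": 0, "ry": 0, "rz": 0, "jaw": 1.5}]}}

```text
t: 7.8
position: [0.409, -0.311, 0.0422]
ee_rot: [[0.996, -0.022, 0.084], [-0.022, -1.0, -0.003], [0.084, 0.002, -0.996]]
ft_force: [0.1, 0.1, 0.6]
gripper_width: 0.172
```

```bash
python3 st.py .42 -.309 .038
```

```text
t 7.8 q [-0.01  0.58  0.72  2.17 -0.81  0.6  -0.28] p [ 0.409  -0.311   0.0422] r 0.514 yaw -0.022 f [0.06 0.06 0.61]
[[0.996, -0.022, 0.084], [-0.022, -1.0, -0.003], [0.084, 0.002, -0.996]]
to target, tool cm [ 1.05 -0.22  0.51]
```

>>> {"api": "play_rows", "payload": {"rows": [{"tx": 0.3, "ty": 0, "tz": 0.1, "rx": 0, "ry": 0, "rz": 0, "jaw": 1.5}, {"tx": 0.3, "ty": 0, "tz": 0.1, "rx": 0, "ry": 0, "rz": 0, "jaw": 1.5}, {"tx": 0.3, "ty": 0, "tz": 0.1, "rx": 0, "ry": 0, "rz": 0, "jaw": 1.5}, {"tx": 0.3, "ty": 0, "tz": 0.1, "rx": 0, "ry": 0, "rz": 0, "jaw": 1.5}, {"tx": 0.3, "ty": 0, "tz": 0.05, "rx": 0, "ry": 0, "rz": 0, "jaw": 1.5}, {"tx": 0.3, "ty": 0, "tz": 0.03, "rx": 0, "ry": 0, "rz": 0, "jaw": 1.5}, {"tx": 0.3, "ty": 0, "tz": 0.03, "rx": 0, "ry": 0, "rz": 0, "jaw": 1.5}, {"tx": 0.3, "ty": 0, "tz": 0.03, "rx": 0, "ry": 0, "rz": 0, "jaw": 1.5}, {"tx": 0.3, "ty": 0, "tz": 0.03, "rx": 0, "ry": 0, "rz": 0, "jaw": 1.5}, {"tx": 0.3, "ty": 0, "tz": 0.03, "rx": 0, "ry": 0, "rz": 0, "jaw": 1.5}]}}

```text
t: 8.63
position: [0.4388, -0.3119, 0.0378]
ee_rot: [[0.996, -0.025, 0.08], [-0.025, -1.0, -0.002], [0.08, 0.0, -0.997]]
ft_force: [-2.1, 0.2, 2.1]
gripper_width: 0.182
```

```bash
python3 st.py .495 -.309 .038; cat > car.py <<'E'
from h import *
from rig import read_camera
import sys
c=read_camera("top");s=read_camera("scene")
P=cloud(c);hsv=cv2.cvtColor(c["img"],cv2.COLOR_RGB2HSV)
b=(hsv[...,0]>100)&(hsv[...,0]<125)&(hsv[...,1]>120)
b[:,:235]=0;b[:,330:]=0;b[:150]=0
b&=(P[...,2]>.03)
b=big(b)
print("blue n",b.sum(),"x",np.percentile(P[b][:,0],[1,50,99]).round(4),"y",np.percentile(P[b][:,1],[1,50,99]).round(4),"z",np.percentile(P[b][:,2],[1,50,99]).round(4))
v,u=np.nonzero(b);hull=cv2.convexHull(np.c_[u,v].astype(np.float32))[:,0]
z=float(sys.argv[2]) if len(sys.argv)>2 else .1
print("rect",rect(toplane(c,hull,z)[:,:2]))
np.savez("last.npz",top=c["img"])
cv2.imwrite(f"pics/{sys.argv[1]}.png",np.hstack([cv2.resize(c["img"][100:340,180:420,::-1],(400,400)),cv2.resize(s["img"][150:400,150:400,::-1],(400,400))]))
E
python3 car.py p1
```

```text
t 8.63 q [-0.02  0.62  0.72  2.11 -0.81  0.62 -0.33] p [ 0.4388 -0.3119  0.0378] r 0.538 yaw -0.0248 f [-2.14  0.16  2.1 ]
[[0.996, -0.025, 0.08], [-0.025, -1.0, -0.002], [0.08, 0.0, -0.997]]
to target, tool cm [ 5.59 -0.43  0.43]
blue n 887 x [0.4477 0.4892 0.5067] y [-0.3645 -0.3353 -0.2567] z [0.0764 0.0994 0.3874]
rect ([[444.79998779296875, -364.6000061035156], [505.0, -366.0], [507.5, -256.29998779296875], [447.29998779296875, -254.89999389648438]], array([ 476.2, -310.4]), array([109.7,  60.2]), 88.69503021240234)
```

View pics/p1.png

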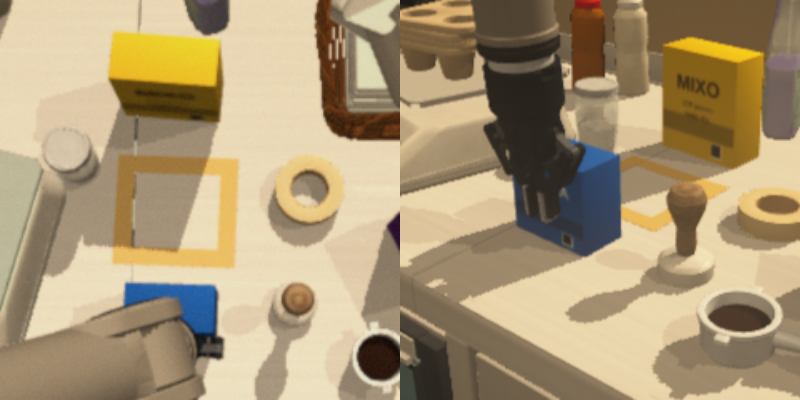

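>>> {"api": "play_rows", "payload": {"rows": [{"tx": 0.3, "ty": 0, "tz": 0.02, "rx": 0, "ry": 0, "rz": 0, "jaw": 1.5}, {"tx": 0.3, "ty": 0, "tz": 0.02, "rx": 0, "ry": 0, "rz": 0, "jaw": 1.5}, {"tx": 0.3, "ty": 0, "tz": 0.02, "rx": 0, "ry": 0, "rz": 0, "jaw": 1.5}, {"tx": 0.3, "ty": 0, "tz": 0.02, "rx": 0, "ry": 0, "rz": 0, "jaw": 1.5}, {"tx": 0.3, "ty": 0, "tz": 0.02, "rx": 0, "ry": 0, "rz": 0, "jaw": 1.5}, {"tx": 0.3, "ty": 0, "tz": 0.02, "rx": 0, "ry": 0, "rz": 0, "jaw": 1.5}, {"tx": 0.3, "ty": 0, "tz": 0.02, "rx": 0, "ry": 0, "rz": 0, "jaw": 1.5}, {"tx": 0.3, "ty": 0, "tz": 0.02, "rx": 0, "ry": 0, "rz": 0, "jaw": 1.5}, {"tx": 0.3, "ty": 0, "tz": 0.02, "rx": 0, "ry": 0, "rz": 0, "jaw": 1.5}, {"tx": 0.3, "ty": 0, "tz": 0.02, "rx": 0, "ry": 0, "rz": 0, "jaw": 1.5}]}}

```text
t: 9.57
position: [0.4721, -0.312, 0.0379]
ee_rot: [[0.997, -0.024, 0.08], [-0.024, -1.0, -0.002], [0.08, -0.0, -0.997]]
ft_force: [-1.1, 0.4, -0.1]
gripper_width: 0.173
```

```bash
python3 st.py .4965 -.31 .038; python3 car.py p2
```

```text
t 9.57 q [-0.05  0.66  0.72  2.05 -0.81  0.66 -0.37] p [ 0.4721 -0.312   0.0379] r 0.566 yaw -0.024 f [-1.08  0.45 -0.13]
[[0.997, -0.024, 0.08], [-0.024, -1.0, -0.002], [0.08, -0.0, -0.997]]
to target, tool cm [ 2.43 -0.26  0.18]
blue n 555 x [0.476  0.5116 0.5379] y [-0.3647 -0.3467 -0.3219] z [0.076  0.0994 0.3691]
rect ([[478.6000061035156, -318.79998779296875], [479.29998779296875, -365.29998779296875], [538.0, -364.5], [537.4000244140625, -318.0]], array([ 508.3, -341.7]), array([58.7, 46.5]), 0.7801513671875)
```

View pics/p2.png

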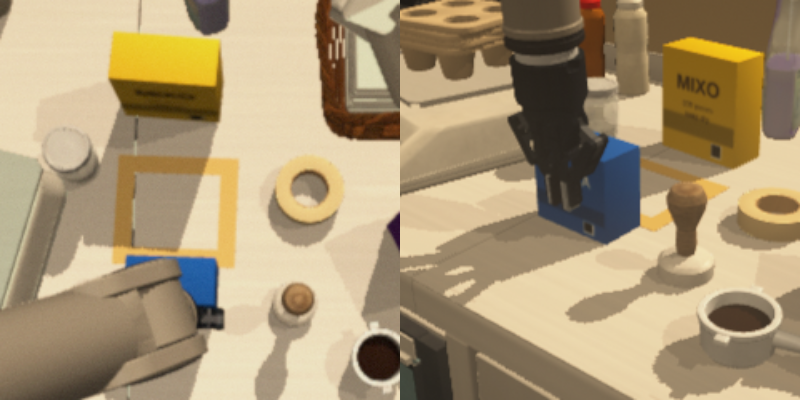

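>>> {"api": "play_rows", "payload": {"rows": [{"tx": 0.3, "ty": 0, "tz": 0.02, "rx": 0, "ry": 0, "rz": 0, "jaw": 1.5}, {"tx": 0.3, "ty": 0, "tz": 0.02, "rx": 0, "ry": 0, "rz": 0, "jaw": 1.5}, {"tx": 0.3, "ty": 0, "tz": 0.02, "rx": 0, "ry": 0, "rz": 0, "jaw": 1.5}, {"tx": 0.3, "ty": 0, "tz": 0.02, "rx": 0, "ry": 0, "rz": 0, "jaw": 1.5}, {"tx": 0.3, "ty": 0, "tz": 0.02, "rx": 0, "ry": 0, "rz": 0, "jaw": 1.5}, {"tx": 0.3, "ty": 0, "tz": 0.02, "rx": 0, "ry": 0, "rz": 0, "jaw": 1.5}, {"tx": 0.3, "ty": 0, "tz": 0.02, "rx": 0, "ry": 0, "rz": 0, "jaw": 1.5}, {"tx": 0.2, "ty": 0, "tz": 0.01, "rx": 0, "ry": 0, "rz": 0, "jaw": 1.5}, {"tx": 0, "ty": 0, "tz": 0, "rx": 0, "ry": 0, "rz": 0, "jaw": 1.5}, {"tx": 0, "ty": 0, "tz": 0, "rx": 0, "ry": 0, "rz": 0, "jaw": 1.5}]}}

```text
t: 10.5
position: [0.498, -0.3124, 0.0381]
ee_rot: [[0.997, -0.023, 0.08], [-0.023, -1.0, -0.002], [0.08, -0.0, -0.997]]
ft_force: [-0.8, -0.4, 0.2]
gripper_width: 0.176
```

```bash
python3 st.py .4965 -.31 .038
```

```text
t 10.5 q [-0.06  0.69  0.73  2.   -0.8   0.69 -0.41] p [ 0.498  -0.3124  0.0381] r 0.588 yaw -0.0231 f [-0.82 -0.37  0.2 ]
[[0.997, -0.023, 0.08], [-0.023, -1.0, -0.002], [0.08, -0.0, -0.997]]
to target, tool cm [-0.15 -0.24 -0.  ]
```

Back off and rise, then check before tipping.

>>> {"api": "play_rows", "payload": {"rows": [{"tx": -0.8, "ty": 0, "tz": 0, "rx": 0, "ry": 0, "rz": 0, "jaw": 1.5}, {"tx": -1.2, "ty": 0, "tz": 0, "rx": 0, "ry": 0, "rz": 0, "jaw": 1.5}, {"tx": -1.6, "ty": 0, "tz": 0, "rx": 0, "ry": 0, "rz": 0, "jaw": 1.5}, {"tx": -1.6, "ty": 0, "tz": 0, "rx": 0, "ry": 0, "rz": 0, "jaw": 1.5}, {"tx": -1.5, "ty": 0, "tz": -0.5, "rx": 0, "ry": 0, "rz": 0, "jaw": 1.5}, {"tx": -1.5, "ty": 0, "tz": -1.5, "rx": 0, "ry": 0, "rz": 0, "jaw": 1.5}, {"tx": -1.0, "ty": 0, "tz": -1.5, "rx": 0, "ry": 0, "rz": 0, "jaw": 1.5}, {"tx": -0.5, "ty": 0, "tz": -1.0, "rx": 0, "ry": 0, "rz": 0, "jaw": 1.5}, {"tx": 0, "ty": 0, "tz": -0.7, "rx": 0, "ry": 0, "rz": 0, "jaw": 1.5}, {"tx": 0, "ty": 0, "tz": 0, "rx": 0, "ry": 0, "rz": 0, "jaw": 1.5}]}}

```text
t: 11.33
position: [0.3838, -0.3092, 0.0831]
ee_rot: [[0.996, -0.028, 0.081], [-0.029, -1.0, -0.0], [0.081, -0.002, -0.997]]
ft_force: [0.7, -0.1, -0.2]
gripper_width: 0.175
```

```bash
python3 st.py .4965 -.31 .088; python3 car.py p3
```

```text
t 11.33 q [-0.07  0.49  0.83  2.19 -0.71  0.66 -0.34] p [ 0.3838 -0.3092  0.0831] r 0.493 yaw -0.0286 f [ 0.71 -0.06 -0.2 ]
[[0.996, -0.028, 0.081], [-0.029, -1.0, -0.0], [0.081, -0.002, -0.997]]
to target, tool cm [11.27 -0.24  0.42]
blue n 1659 x [0.5085 0.5338 0.5657] y [-0.3645 -0.311  -0.2572] z [0.0387 0.0992 0.104 ]
rect ([[502.0, -364.70001220703125], [564.7999877929688, -365.8999938964844], [566.9000244140625, -256.5], [504.0, -255.3000030517578]], array([ 534.4, -310.6]), array([109.4,  62.9]), 88.93994903564453)
```

View pics/p3.png

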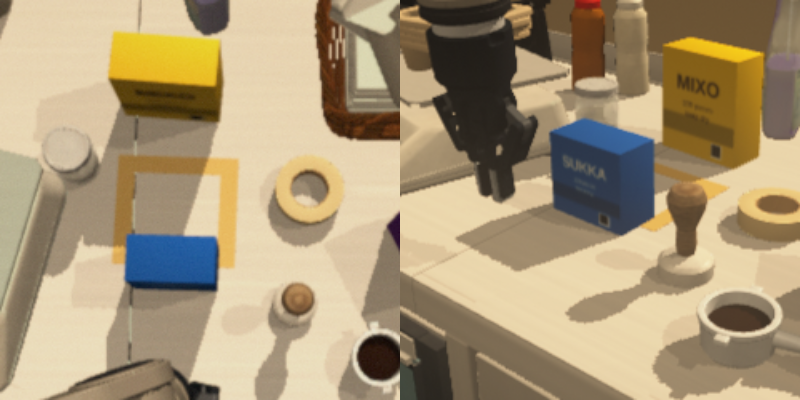

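>>> {"api": "play_rows", "payload": {"rows": [{"tx": 1.2, "ty": 0, "tz": 0.05, "rx": 0, "ry": 0, "rz": 0, "jaw": 1.5}, {"tx": 1.2, "ty": 0, "tz": 0.05, "rx": 0, "ry": 0, "rz": 0, "jaw": 1.5}, {"tx": 1.2, "ty": 0, "tz": 0.05, "rx": 0, "ry": 0, "rz": 0, "jaw": 1.5}, {"tx": 1.2, "ty": 0, "tz": 0.05, "rx": 0, "ry": 0, "rz": 0, "jaw": 1.5}, {"tx": 1.2, "ty": 0, "tz": 0.05, "rx": 0, "ry": 0, "rz": 0, "jaw": 1.5}, {"tx": 1.2, "ty": 0, "tz": 0.05, "rx": 0, "ry": 0, "rz": 0, "jaw": 1.5}, {"tx": 1.2, "ty": 0, "tz": 0.05, "rx": 0, "ry": 0, "rz": 0, "jaw": 1.5}, {"tx": 1.0, "ty": 0, "tz": 0.05, "rx": 0, "ry": 0, "rz": 0, "jaw": 1.5}, {"tx": 0.7, "ty": 0, "tz": 0.03, "rx": 0, "ry": 0, "rz": 0, "jaw": 1.5}, {"tx": 0.2, "ty": 0, "tz": 0, "rx": 0, "ry": 0, "rz": 0, "jaw": 1.5}]}}

```text
t: 12.27
position: [0.5043, -0.3081, 0.0819]
ee_rot: [[0.997, -0.016, 0.077], [-0.016, -1.0, 0.001], [0.077, -0.002, -0.997]]
ft_force: [-1.9, -0.4, 1.2]
gripper_width: 0.178
```

```bash
python3 st.py .4975 -.31 .088
```

```text
t 12.27 q [-0.12  0.64  0.8   1.97 -0.73  0.77 -0.48] p [ 0.5043 -0.3081  0.0819] r 0.591 yaw -0.0163 f [-1.93 -0.39  1.17]
[[0.997, -0.016, 0.077], [-0.016, -1.0, 0.001], [0.077, -0.002, -0.997]]
to target, tool cm [-0.63  0.2  -0.66]
```

>>> {"api": "play_rows", "payload": {"rows": [{"tx": 0.3, "ty": 0, "tz": -0.07, "rx": 0, "ry": 0, "rz": 0, "jaw": 1.5}, {"tx": 0.3, "ty": 0, "tz": -0.07, "rx": 0, "ry": 0, "rz": 0, "jaw": 1.5}, {"tx": 0.3, "ty": 0, "tz": -0.07, "rx": 0, "ry": 0, "rz": 0, "jaw": 1.5}, {"tx": 0.3, "ty": 0, "tz": -0.07, "rx": 0, "ry": 0, "rz": 0, "jaw": 1.5}, {"tx": 0.3, "ty": 0, "tz": -0.07, "rx": 0, "ry": 0, "rz": 0, "jaw": 1.5}, {"tx": 0.2, "ty": 0, "tz": -0.05, "rx": 0, "ry": 0, "rz": 0, "jaw": 1.5}, {"tx": 0, "ty": 0, "tz": 0, "rx": 0, "ry": 0, "rz": 0, "jaw": 1.5}, {"tx": 0, "ty": 0, "tz": 0, "rx": 0, "ry": 0, "rz": 0, "jaw": 1.5}, {"tx": 0, "ty": 0, "tz": 0, "rx": 0, "ry": 0, "rz": 0, "jaw": 1.5}, {"tx": 0, "ty": 0, "tz": 0, "rx": 0, "ry": 0, "rz": 0, "jaw": 1.5}]}}

```text
t: 13.1
position: [0.5209, -0.3087, 0.0875]
ee_rot: [[0.997, -0.018, 0.075], [-0.018, -1.0, 0.001], [0.075, -0.003, -0.997]]
ft_force: [-0.5, -0.1, 0.0]
gripper_width: 0.175
```

```bash
python3 st.py .545 -.31 .098; python3 car.py p4
```

```text
t 13.1 q [-0.13  0.65  0.81  1.93 -0.72  0.79 -0.51] p [ 0.5209 -0.3087  0.0875] r 0.605 yaw -0.0185 f [-0.51 -0.12  0.01]
[[0.997, -0.018, 0.075], [-0.018, -1.0, 0.001], [0.075, -0.003, -0.997]]
to target, tool cm [ 2.49  0.09 -0.87]
blue n 543 x [0.5242 0.5677 0.5914] y [-0.3647 -0.3449 -0.3135] z [0.0947 0.103  0.2832]
rect ([[535.0, -311.5], [535.7000122070312, -364.6000061035156], [591.5, -363.79998779296875], [590.7999877929688, -310.79998779296875]], array([ 563.3, -337.7]), array([55.8, 53.1]), 0.7801615595817566)
```

View pics/p4.png

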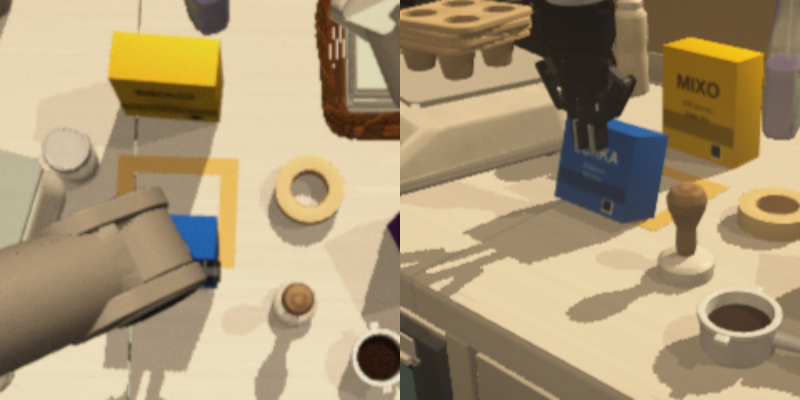

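>>> {"api": "play_rows", "payload": {"rows": [{"tx": 0.3, "ty": 0, "tz": -0.07, "rx": 0, "ry": 0, "rz": 0, "jaw": 1.5}, {"tx": 0.3, "ty": 0, "tz": -0.07, "rx": 0, "ry": 0, "rz": 0, "jaw": 1.5}, {"tx": 0.3, "ty": 0, "tz": -0.07, "rx": 0, "ry": 0, "rz": 0, "jaw": 1.5}, {"tx": 0.3, "ty": 0, "tz": -0.07, "rx": 0, "ry": 0, "rz": 0, "jaw": 1.5}, {"tx": 0.3, "ty": 0, "tz": -0.07, "rx": 0, "ry": 0, "rz": 0, "jaw": 1.5}, {"tx": 0.3, "ty": 0, "tz": -0.07, "rx": 0, "ry": 0, "rz": 0, "jaw": 1.5}, {"tx": 0.3, "ty": 0, "tz": -0.07, "rx": 0, "ry": 0, "rz": 0, "jaw": 1.5}, {"tx": 0.3, "ty": 0, "tz": -0.07, "rx": 0, "ry": 0, "rz": 0, "jaw": 1.5}, {"tx": 0.2, "ty": 0, "tz": -0.07, "rx": 0, "ry": 0, "rz": 0, "jaw": 1.5}, {"tx": 0, "ty": 0, "tz": 0, "rx": 0, "ry": 0, "rz": 0, "jaw": 1.5}]}}

```text
t: 14.03
position: [0.5503, -0.309, 0.0968]
ee_rot: [[0.997, -0.017, 0.077], [-0.017, -1.0, 0.001], [0.077, -0.002, -0.997]]
ft_force: [0.5, 0.8, 0.5]
gripper_width: 0.173
```

```bash
python3 st.py .545 -.31 .098; python3 car.py p5
```

```text
t 14.03 q [-0.14  0.67  0.81  1.87 -0.72  0.84 -0.55] p [ 0.5503 -0.309   0.0968] r 0.631 yaw -0.0175 f [0.47 0.79 0.53]
[[0.997, -0.017, 0.077], [-0.017, -1.0, 0.001], [0.077, -0.002, -0.997]]
to target, tool cm [-0.52  0.11 -0.16]
blue n 407 x [0.5475 0.6016 0.6262] y [-0.3644 -0.3482 -0.3186] z [0.0796 0.099  0.4234]
rect ([[568.0999755859375, -316.6000061035156], [568.5, -366.0], [622.4000244140625, -365.6000061035156], [622.0999755859375, -316.20001220703125]], array([ 595.3, -341.1]), array([53.9, 49.4]), 0.3713392913341522)
```

View pics/p5.png

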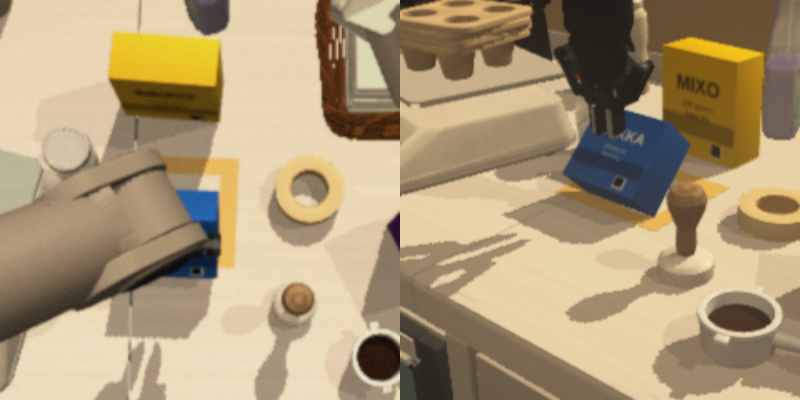

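>>> {"api": "play_rows", "payload": {"rows": [{"tx": 0.2, "ty": 0, "tz": -0.2, "rx": 0, "ry": 0, "rz": 0, "jaw": 1.5}, {"tx": 0, "ty": 0, "tz": -0.3, "rx": 0, "ry": 0, "rz": 0, "jaw": 1.5}, {"tx": 0, "ty": 0, "tz": -0.5, "rx": 0, "ry": 0, "rz": 0, "jaw": 1.5}, {"tx": 0, "ty": 0, "tz": -0.5, "rx": 0, "ry": 0, "rz": 0, "jaw": 1.5}, {"tx": 0, "ty": 0, "tz": -1, "rx": 0, "ry": 0, "rz": 0, "jaw": 1.5}, {"tx": -1, "ty": 0, "tz": -1.5, "rx": 0, "ry": 0, "rz": 0, "jaw": 1.5}, {"tx": -2, "ty": 0, "tz": -2, "rx": 0, "ry": 0, "rz": 0, "jaw": 1.5}, {"tx": -3, "ty": 0, "tz": -2, "rx": 0, "ry": 0, "rz": 0, "jaw": 1.5}, {"tx": -3, "ty": 0, "tz": -2, "rx": 0, "ry": 0, "rz": 0, "jaw": 1.5}, {"tx": -3, "ty": 0, "tz": -2, "rx": 0, "ry": 0, "rz": 0, "jaw": 1.5}]}}

```text
t: 14.97
position: [0.4231, -0.3059, 0.2123]
ee_rot: [[0.997, -0.01, 0.074], [-0.011, -1.0, 0.002], [0.074, -0.003, -0.997]]
ft_force: [-0.1, 0.7, 2.4]
gripper_width: 0.177
```

>>> {"api": "play_rows", "payload": {"rows": [{"tx": -3, "ty": 0, "tz": -0.5, "rx": 0, "ry": 0, "rz": 0, "jaw": 1.5}, {"tx": -2, "ty": 0, "tz": 0, "rx": 0, "ry": 0, "rz": 0, "jaw": 1.5}, {"tx": -1, "ty": 0, "tz": 0, "rx": 0, "ry": 0, "rz": 0, "jaw": 1.5}, {"tx": 0, "ty": 0, "tz": 0, "rx": 0, "ry": 0, "rz": 0, "jaw": 1.5}, {"tx": 0, "ty": 0, "tz": 0, "rx": 0, "ry": 0, "rz": 0, "jaw": 1.5}, {"tx": 0, "ty": 0, "tz": 0, "rx": 0, "ry": 0, "rz": 0, "jaw": 1.5}, {"tx": 0, "ty": 0, "tz": 0, "rx": 0, "ry": 0, "rz": 0, "jaw": 1.5}, {"tx": 0, "ty": 0, "tz": 0, "rx": 0, "ry": 0, "rz": 0, "jaw": 1.5}, {"tx": 0, "ty": 0, "tz": 0, "rx": 0, "ry": 0, "rz": 0, "jaw": 1.5}, {"tx": 0, "ty": 0, "tz": 0, "rx": 0, "ry": 0, "rz": 0, "jaw": 1.5}]}}

```text
t: 15.8
position: [0.3573, -0.3084, 0.2191]
ee_rot: [[0.996, -0.019, 0.085], [-0.019, -1.0, 0.005], [0.085, -0.007, -0.996]]
ft_force: [0.3, 0.4, 0.7]
gripper_width: 0.177
```

```bash
python3 st.py; python3 car.py p6 .058
python3 - <<'E'
from h import *
from rig import read_camera
c=read_camera("top");P=cloud(c);ok=c["range_z"]>0
for n,(u0,v0,u1,v1),a,b in [("tamper",(335,260,385,305),.01,.15),("jar",(195,165,245,215),.085,.12)]:
    m=np.zeros((480,640),bool);m[v0:v1,u0:u1]=1;m&=ok&(P[...,2]>a)&(P[...,2]<b)
    m=big(m);q=P[m];print(n,q.min(0).round(3),q.max(0).round(3))
E
```

```text
t 15.8 q [-0.39  0.21  1.17  2.13 -0.33  0.9  -0.62] p [ 0.3573 -0.3084  0.2191] r 0.472 yaw -0.0192 f [0.33 0.39 0.74]
[[0.996, -0.019, 0.085], [-0.019, -1.0, 0.005], [0.085, -0.007, -0.996]]
blue n 2065 x [0.5698 0.6134 0.6664] y [-0.3658 -0.3111 -0.2583] z [0.0359 0.0576 0.0624]
rect ([[565.0999755859375, -365.3999938964844], [666.0999755859375, -367.3999938964844], [668.2999877929688, -258.29998779296875], [567.2999877929688, -256.20001220703125]], array([ 616.7, -311.8]), array([109.2, 101. ]), 88.83003997802734)
tamper [ 0.465 -0.492  0.01 ] [ 0.521 -0.438  0.102]
jar [ 0.646 -0.207  0.086] [ 0.708 -0.146  0.104]
```

View pics/p6.png

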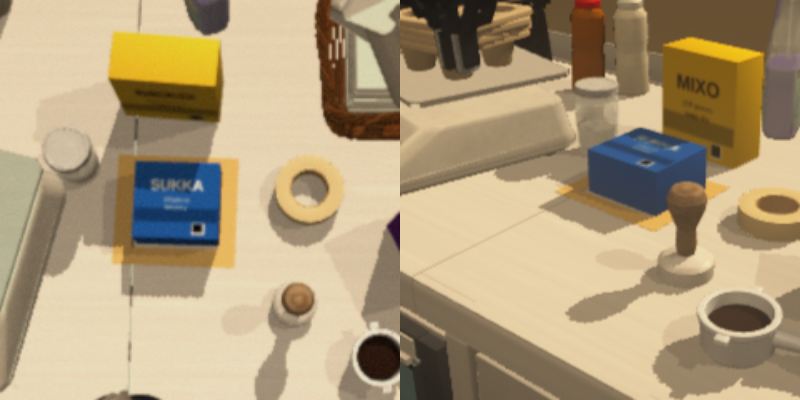

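The carton is lying flat, with its upper face at about 58 mm. Its corners are at x 0.565–0.668 and y −0.367 to −0.256, which is within the tape (x 0.54–0.69, y −0.39 to −0.22). The tamper and jar haven't moved.

```bash
python3 -c "
from rig import close_job
print(close_job())"
```

```text
the job is handed in; nothing more can be done
None
```

I pushed the blue SUKKA carton standing about 84 mm forward with nearly shut fingers, keeping the fingertips about 38 mm up. Its foot came to rest about 25 mm past the tape's near outer edge. I then tipped it over away from the robot by pushing at 82–97 mm height, backed the arm off and handed the job in at about 16 s of the 43 s allowed.

**Position:** in the last camera check the carton's upper face was at about 58 mm, so it is flat. It measured 101 x 109 mm and was centred at (0.617, −0.312), against (0.616, −0.306) for the tape centre. That leaves about 25 mm of tape at each end and about 20 mm or more at the sides.

**Surroundings:** the tamper and jar measured within 1 mm of where they started. Wrist force readings at the end of each pushing call stayed around 2 N or less on each axis.

**What went wrong:** nothing failed in the last checks. Three earlier things did not go to plan:
- **First move call:** it was refused because fields were missing from its rows.
- **Tilted tool:** I first tried tilting the tool about 35 degrees, but that came too close to the joint limits, so I pushed with it almost vertical.
- **Tipping approach:** it ran about 10 mm further than I meant, so first contact came in that call at about 82 mm height. The carton still tipped without sliding.

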